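Load the weighed spool on the slide and index it to the camera

ROBOT

A 6-joint arm with a two-finger parallel gripper is mounted at the origin on the work surface. World frame = base frame: x ahead of the robot, y to its left, z up, the work surface at z = 0. Lengths are in mm, angles in rad, forces in N, time in s.
With the tool pointing down it reaches from about 275 to 1000 mm from the base axis. Payload 8.4 kg.
Tool frame: the origin (TCP) lies between the finger pads; the fingertips stand 22 mm ahead of it and the grasp point (between the pads) lies 3 mm ahead of it; z points along the fingers, y is the line along which they close (so a half turn about z gives the same grasp; the last joint's range is limited). The gripper opens to 85 mm and grips with 20 to 120 N. Pads are 22 mm wide; open, the fingers measure 114 mm over their backs; the gripper's body (76 mm by 85 mm) begins 54 mm behind the grasp point. The pads swing forward as they close: fully open they stand 13 mm farther back than shut.
Start: joints at [-1.286, 0.353, 1.633, -0, 1.155, -0.002], TCP at [176.801, -599.474, 253.281] pointing down, gripper open.
Joint ranges: [-2.63, 2.63], [-0.92, 2.1], [0.06, 2.66], [-1.3, 4.44], [0, 2.69], [-3.02, 3.02]. Speed limits (rad/s): [2.22, 2.22, 2.79, 3.14, 3.14, 3.14].

INTERFACE

Orientations are given as [roll, pitch, yaw] about the fixed x, y, z axes, in that order (R = Rz(yaw) Ry(pitch) Rx(roll)).
In Python, from rig import r, grab_frame gives the robot as it stands.
- The arm moves only by the shell command python3 -m inch 'ROWS' [FORCE]. ROWS is JSON, a list of rows, each a list of 7 numbers: the turn, a rotation vector about the tool's x, y, z as a fraction of full scale, then the shift along the tool's x, y, z as a fraction of full scale, then the closure, from 0 (fully open) to 1 (shut). In form: [[rx, ry, rz, dx, dy, dz, fingers], ...]. A call has 1 to 8 rows; each row shifts and turns the commanded pose from where the row before left it, along the tool's axes as they then stand; what a row does not reach is not made up. Full scale, the value 1, is 2.5 cm for a shift and pi rad for a turn. A row lasts 1/12 s, in which the tool goes at most 41.7 mm and 7.16 degrees, less where a joint would pass 70% of its speed; a pose out of reach is approached as far as the arm can. A call with a number of a shift or a turn outside -1 to 1 is refused whole. A call with a gripper value outside its range is refused whole. The fingers move at their own pace and stop on an object; FORCE is the grip in N (left out, the last holds). Time passes only in rows, so rows that do not move let the fingers close. It gives the time, the measured TCP pose, the force, the opening and the grip force at its end, in the units of the state.
- r.sense(): the state, without advancing time (a new reading comes with each control period).
- grab_frame(name): name is "side" or "top"; returns a dict with "pixels" (400x640x3 uint8, red, green, blue), "z_map" (400x640 float32, mm along the optical axis (not along the pixel's ray), 0 where there is no reading), "vertical_fov" (degrees; the focal length in pixels is half the picture's height over the tangent of half this angle, whatever the lens; pixels are square), "cx", "cy" (the principal point, pixels), "cam_to_world" (4x4, takes a point from camera to world coordinates). Camera axes: x right, y down, z forward; pixel columns grow to the right and rows downward; lengths in mm; the calibration is good to about 2 mm. A picture is of the moment at which its call begins.
- r.sign_off(): hands the job in; it is judged then, once.
The state is a dict: "clock": time; "qpos": joint angles; "qvel": joint speeds; "joint_efforts": joint torques, N m; "eef_pos": TCP position; "tcp_rot": TCP orientation; "contact_force": force on the tool from outside, world axes, zero at the start; "wrist_torque": the same for the moment, N m; "opening": opening from 0.0 (shut) to 1.0 (fully open); "grasp_force": force on a finger pad.
Only numpy, scipy, OpenCV 4.12 (cv2) and the standard library are available. Lean on these libraries where they do the work, as an engineer would, in place of code of your own. Each camera call takes 0.05 s, during which the arm holds its last target. There are 200 camera calls.

TASK

Lift the weighed orange spool off the balance pan and lower it gently over the steel spindle of the carrier until it sits flat on the carrier. Push the carrier along its rail to the next station, in front of the camera, so that it rests in the detent there, then press the green button fully and let go of it to take the picture. Do not knock the balance, and leave the other things on the bench where they stand.

Things in the scene. Friction and masses are not known exactly. Their poses are not given: they have to be found in the camera images.
- spool: The spool to load: white flanges 56 mm across, 5 mm thick, at both ends, orange winding 46 mm across between, 45 mm tall, straight 19.5 mm bore along its axis, 0.17 to 0.34 kg. Stands upright on the balance pan at the start. Origin: centre of its underside, z up its axis. The spools with yellow flanges are not wanted.
- pan (a point): Centre of the top of the balance's round steel pan (120 mm across, 72 mm above the bench). The balance is a white box 245 mm long and 190 mm wide, 54 mm high, its keypad rising to about 66 mm, towards its own -x side; it is fixed to the bench. Axes are the balance's: x from keypad to pan, z up.
- spindle_foot (a point): Foot of the upright steel spindle (16 mm across, 58 mm tall, top 10 mm tapered to 6 mm) on the carrier's aluminium deck, 50 mm above the bench; a mounted spool's underside sits here. Axes: x across the rail, away from the grip, y along the rail towards the loading end, z up. The deck reaches 110 mm to -x, 45 mm to +x, 44 mm to either side along y.
- grip_top (a point): Centre of the top of the red upright push grip that stands on the carrier's deck: a cylinder 22 mm across and 48 mm tall (foot on the deck, top 98 mm above the bench), 92 mm from the spindle axis towards -x of the slide. It moves with the carrier and can be pinched from above or pushed from the side.
- carrier (a joint): Place of the carrier on its rail (m), growing towards the slide's -y: 0 in the loading detent (the start), 0.130 in the camera detent, 0.260 in the unloading detent; stops at -0.012 and 0.272. About 0.6 kg, friction about 1 N. A sprung roller drops into a notch at each station: some 6 N pushes it out; within 3 mm of a notch it is drawn in and centred.
- station_load (a point): Where spindle_foot stands when the carrier is in the loading detent (green plate on the base). Fixed to the slide's base; axes are the slide's: y along the rail towards the loading end, x across it away from the operator's side, z up.
- station_camera (a point): Where spindle_foot stands when the carrier is in the detent of the next station, in front of the camera (blue plate on the base), 130 mm from the loading station. The camera and its ring light stand behind the rail here, from 55 mm to 170 mm to +x of this point, up to 0.20 m above the bench. Fixed to the base, same axes.
- station_unload (a point): Where spindle_foot stands when the carrier is in the third, unloading detent (grey plate on the base), 130 mm beyond the camera station: not wanted. Fixed to the base, same axes.
- shoot_top (a point): Centre of the top of the green push button, 26 mm across, 50 mm above the bench, facing up, on a light grey box 66 mm square and 28 mm high, in front of the rail. The box is fixed to the slide's base.
- shoot (a joint): Travel of the green button in m: 0 when out, 0.006 fully pressed. A spring returns it; fully down takes about 5 N. The picture is taken at 0.004 or more.
- balance: The white precision balance, fixed; origin at the centre of its underside, on the bench. Its pan centre is 35 mm to its own +x.
- spool_blue: Bystander: spool with yellow flanges and blue winding, 56 mm across, 45 mm tall, loose. Origin: centre of the underside.
- spool_grey: Bystander: spool with yellow flanges and grey winding, same size, loose. Origin: centre of the underside.
- spool_empty: Bystander: empty spool with yellow flanges and a bare black barrel, same size, loose. Origin: centre of the underside.
- weight: Bystander: steel calibration weight, 38 mm across, 66 mm tall, loose. Origin: centre of the underside.
- tweezers: Bystander: steel tweezers lying flat, about 100 mm long, 4 mm thick, loose. Origin: near its middle, on the bench.
- jar: Bystander: white jar with a blue cap, 68 mm across, 105 mm tall, loose. Origin: centre of the underside.
- beaker: Bystander: glass beaker, 70 mm across, 85 mm tall, loose. Origin: centre of the underside.
Not all that is in view belongs to the job. Leave any brown or pink look-alike of the spool alone.

How it is judged (in metres and radians):
On the way, in this order (a step that is already met when the one before it is completed fails the run):
1. the orange spool sits fully down on the carrier, over its spindle (z of spool in the frame of spindle_foot between -0.002 and 0.002 m and horizontal distance between spool and spindle_foot below 0.004 m and angle between the z axis of spool and the z axis of spindle_foot, either way round below 0.06 rad), for 0.2 s.
2. the carrier, with the spool on it, is at the camera station (within 2.5 mm of its detent) (value of joint carrier between 0.1275 and 0.1325 m and horizontal distance between spool and spindle_foot below 0.004 m and z of spool in the frame of spindle_foot below 0.003 m), for 0.3 s.
3. the green button is pressed at least 4 mm while the carrier stands at the camera station (value of joint shoot above 0.004 m and value of joint carrier between 0.1275 and 0.1325 m), for 0.05 s.
At the end, for the whole second after the job is handed in: The carrier rests in the camera station's detent (joint 0.130 within 2.5 mm); the orange spool sits on it over the spindle, its underside within 2 mm of the deck, within 4 mm of the spindle axis and 0.06 rad of upright, at rest; the green button has come back up (less than 2 mm down) (all of step 1 and value of joint carrier between 0.1275 and 0.1325 m and linear speed of spool below 0.01 m/s and value of joint shoot below 0.002 m); the robot touches nothing.
It fails at once if the orange spool is dropped or flung: it moves faster than 0.5 m/s with no finger on it (linear speed of spool above 0.5 m/s and contact force between spool and the fingers below 0.05 N).
It fails at once if the balance is knocked or leaned on by the robot (over 20 N) (contact force between balance and the fingers above 20 N or contact force between balance and the arm above 20 N).
It fails at once if another thing on the bench (yellow-flanged spools, weight, tweezers, jar, beaker) is moved by more than 20 mm (distance of any of spool_blue, spool_grey, spool_empty, weight, tweezers, jar, beaker from where it was at the start of the episode above 0.02 m).
It also fails if it takes over 72 s, if anything falls off the work surface, if the arm or the gripper's body presses on something with over 40 N, if the wrist force passes 120 N, or if a joint passes its speed limit or range.

## Working session

There is one attempt and no reset: what is moved stays moved. The work goes in short steps, Python scripts to look and compute and a shell command to move; the robot and the scene stay as the last step left them, time stands still between calls to the robot, and variables do not carry over. Pictures are saved under pics/ and viewed, at most 10 in all, crops included, and the job is handed in when it is done.

```bash
ls; mkdir -p pics; cat > h.py <<'E'
import numpy as np, cv2, os
from rig import r, grab_frame
def shot(n):
    f=grab_frame(n); f['f']=200/np.tan(np.radians(f['vertical_fov'])/2); f['T']=np.array(f['cam_to_world']); return f
def ray(f,u,v):
    d=np.array([(u-f['cx'])/f['f'],(v-f['cy'])/f['f'],1.]); return f['T'][:3,3], f['T'][:3,:3]@d
def onz(f,u,v,z):
    o,d=ray(f,u,v); return o+d*(z-o[2])/d[2]
def cloud(f):
    v,u=np.mgrid[0:400,0:640]; z=f['z_map']
    P=np.stack([(u-f['cx'])/f['f']*z,(v-f['cy'])/f['f']*z,z],-1)
    return P@f['T'][:3,:3].T+f['T'][:3,3]
def save(f,n,box=None,s=1):
    im=f['pixels'][:,:,::-1]
    if box: im=im[box[1]:box[3],box[0]:box[2]]
    cv2.imwrite('pics/'+n,cv2.resize(im,None,fx=s,fy=s,interpolation=cv2.INTER_CUBIC))
E
python3 - <<'E'
from h import *
for n in ('top','side'):
    f=shot(n); save(f,n+'0.png'); np.savez(n+'0.npz',**f)
    print(n,f['f'],f['cx'],f['cy'],f['T'].round(3).tolist())
print(r.sense())
E
```

```text
pics
top 414.8561389441394 316.06823523293974 198.3529914035956 [[-0.008, -0.981, 0.194, 268.613], [-1.0, 0.006, -0.01, 12.199], [0.009, -0.194, -0.981, 1256.327], [0.0, 0.0, 0.0, 1.0]]
side 468.17805934227334 312.2739942848112 204.7714595501036 [[0.999, -0.014, 0.041, 467.931], [-0.039, -0.711, 0.702, -944.818], [0.019, -0.703, -0.711, 1016.251], [0.0, 0.0, 0.0, 1.0]]
{'clock': 0.1, 'qpos': array([-1.28642086e+00,  3.53591149e-01,  1.63405944e+00, -2.74952484e-05,
        1.15520255e+00, -2.41360534e-03]), 'qvel': array([ 0.00019173, -0.00031243, -0.00110931, -0.00138738, -0.00012358,
        0.00047521]), 'joint_efforts': array([ 2.69517232e-04, -6.06356049e+01, -3.42819750e+01, -3.69363045e-05,
        3.86668937e-03,  9.25975371e-06]), 'eef_pos': array([ 176.66773951, -599.09279634,  252.62921891]), 'tcp_rot': array([-3.14033211e+00,  2.20983646e-05,  2.86800203e-01]), 'contact_force': array([ 0.5537348 , -0.16737695,  0.73398919]), 'wrist_torque': array([ 0.00468861, -0.02123132,  0.00736307]), 'grasp_force': 0.0, 'opening': 1.0004101893432746}
```

View pics/top0.png

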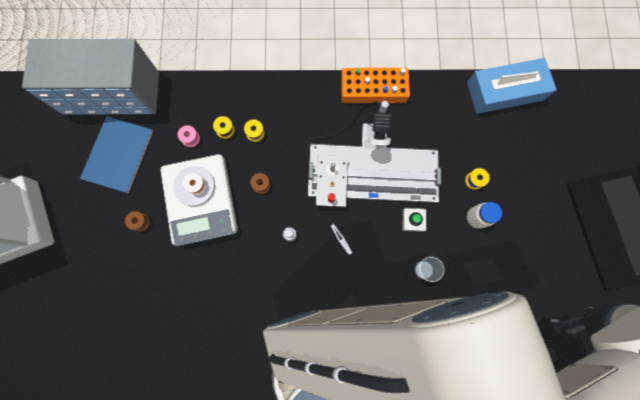

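View pics/side0.png

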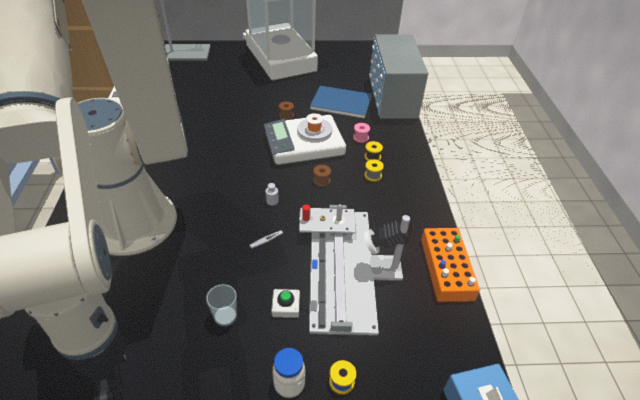

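The top view shows the balance with a spool on its pan at (193,183) and the carrier at the loading end, with its red grip at (332,198) and the spindle near (333,168). The green button is at (416,219).

Spool candidates are the pan spool (193,183), brown at (260,183) and (136,221), and pink at (188,136). Only the pan spool has white flanges and an orange winding. In the side view it is at (314,121). I'll confirm it in a crop and measure.

```bash
python3 - <<'E'
from h import *
F={n:dict(np.load(n+'0.npz')) for n in('top','side')}
a=F['top']['pixels'][140:250,150:270,::-1]; b=F['side']['pixels'][90:170,255:375,::-1]
c=F['top']['pixels'][135:245,300:450,::-1]; d=F['side']['pixels'][195:305,265:415,::-1]
R=lambda i:cv2.resize(i,(400,290),interpolation=cv2.INTER_CUBIC)
cv2.imwrite('pics/crop.png',np.vstack([np.hstack([R(a),R(b)]),np.hstack([R(c),R(d)])]))
for n,f in F.items():
    C=cloud(f); hsv=cv2.cvtColor(f['pixels'],cv2.COLOR_RGB2HSV); h,s,v=[hsv[...,i].astype(int) for i in range(3)]
    ok=f['z_map']>0; print(n)
    def rep(name,m):
        k,l,st,ce=cv2.connectedComponentsWithStats((m&ok).astype(np.uint8))
        for i in range(1,k):
            if st[i,4]>=6:
                p=C[l==i]; print(name,st[i].tolist(),ce[i].round(1),'med',np.median(p,0).round(),'min',p.min(0).round(),'max',p.max(0).round())
    rep('red',((h<6)|(h>174))&(s>170)&(v>100))
    rep('green',(h>50)&(h<80)&(s>130)&(v>60))
    u=np.arange(640)[None,:]+0*h; w=np.arange(400)[:,None]+0*h
    near=(abs(u-(193 if n=='top' else 314))<22)&(abs(w-(183 if n=='top' else 123))<22)
    rep('spooltop',near&(C[...,2]>108)&(C[...,2]<126))
    rep('orange',near&(h<16)&(s>110))
    car=(abs(u-333)<22)&(abs(w-183)<28) if n=='top' else (abs(u-327)<32)&(abs(w-215)<22)
    rep('tall',car&(C[...,2]>70)); rep('deck',car&(C[...,2]>44)&(C[...,2]<56))
    rep('balance',(C[...,2]>40)&(C[...,2]<64)&(C[...,1]>200)&(C[...,1]<500)&(C[...,0]>300)&(C[...,0]<600))
    rep('jar/beaker etc',(C[...,2]>20)&(C[...,1]<120)&(C[...,1]>-250)&(C[...,0]>100)&(C[...,0]<480)&(s<256))
E
```

```text
top
red [329, 194, 5, 8, 34] [331.  197.1] med [500. -43.  97.] min [492. -48.  79.] max [510. -37. 103.]
green [357, 69, 2, 5, 10] [357.5  71. ] med [ 906. -133.   69.] min [ 902. -135.   61.] max [ 912. -131.   70.]
green [412, 214, 10, 9, 68] [416.3 218. ] med [ 446. -295.   50.] min [ 434. -310.   37.] max [ 460. -284.   54.]
spooltop [183, 173, 20, 20, 268] [192.6 182.4] med [542. 347. 117.] min [514. 320. 108.] max [569. 374. 124.]
orange [190, 180, 5, 5, 17] [192. 182.] med [548. 355.  99.] min [541. 350.  84.] max [553. 357. 108.]
orange [198, 185, 6, 7, 10] [200.8 188.5] med [529. 329.  93.] min [522. 323.  86.] max [539. 338.  96.]
tall [331, 163, 5, 8, 33] [333.  166.2] med [591. -50. 100.] min [587. -56.  71.] max [602. -44. 109.]
tall [328, 193, 8, 9, 55] [331.6 197. ] med [501. -45.  97.] min [492. -54.  78.] max [513. -34. 103.]
deck [317, 156, 31, 51, 1332] [332.  180.3] med [562. -49.  50.] min [483. -95.  44.] max [638.  -3.  56.]
balance [161, 168, 76, 79, 3199] [199.5 210.6] med [465. 333.  55.] min [369. 235.  40.] max [600. 464.  64.]
jar/beaker etc [284, 228, 1
[... 832 characters left out ...]
95. -58.  71.] max [515. -35. 102.]
tall [337, 204, 6, 13, 60] [339.3 210.1] med [595. -54.  93.] min [588. -60.  70.] max [603. -47. 111.]
deck [299, 208, 57, 25, 1148] [327.9 220.7] med [565. -57.  50.] min [484. -98.  44.] max [642.   0.  56.]
balance [322, 115, 8, 7, 35] [326.  117.3] med [590. 441.  54.] min [575. 417.  49.] max [600. 461.  59.]
balance [264, 118, 69, 40, 1520] [293.3 139.6] med [465. 303.  54.] min [371. 230.  40.] max [600. 447.  64.]
jar/beaker etc [82, 0, 106, 164, 9699] [140.3  74. ] med [ 176. -122.  553.] min [ 100. -190.  235.] max [243.  74. 714.]
jar/beaker etc [266, 183, 13, 18, 180] [271.7 192. ] med [405.  70.  45.] min [387.  58.  20.] max [423.  93.  71.]
```

View pics/crop.png

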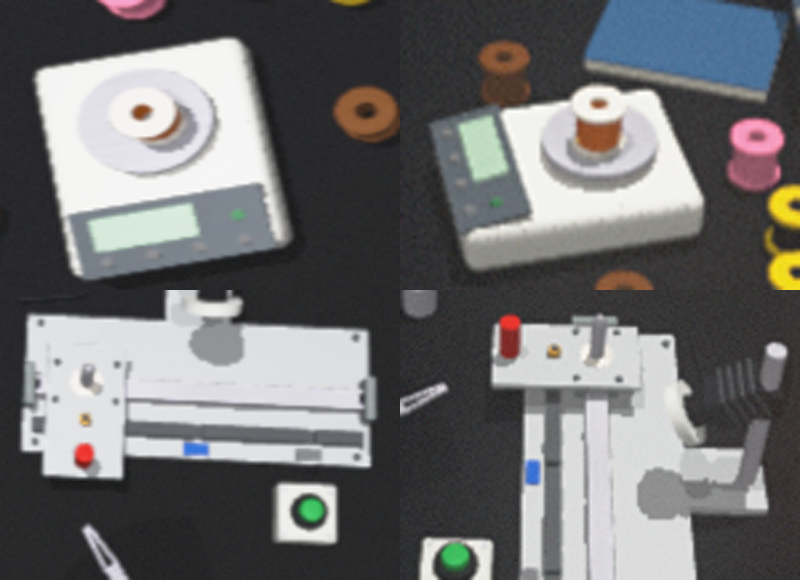

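The crop confirms it: the spool with white flanges and orange winding stands on the pan at (542,346), top z 117. The spindle is at about (593,-51), the grip at (502,-47), and the button at (446,-297) with its top at z 50. These heights and the 92 mm spindle-to-grip spacing match the description. Next I turn the tool to the slide's yaw and travel high.

```bash
python3 -m inch '[[0,0,0.034,0,0,0,0],[0,0,0.034,0,0,0,0],[0,0,0.034,0,0,0,0],[0,0,0,0.35,-1,0,0],[0,0,0,0.35,-1,0,0],[0,0,0,0.35,-1,0,0],[0,0,0,0.35,-1,0,0],[0,0,0,0.35,-1,0,0]]'
python3 -m inch '[[0,0,0,0.35,-1,0,0],[0,0,0,0.35,-1,0,0],[0,0,0,0.35,-1,0,0],[0,0,0,0.35,-1,0,0],[0,0,0,0.35,-1,0,0],[0,0,0,0.35,-1,0,0],[0,0,0,0.35,-1,0,0],[0,0,0,0.35,-1,0,0]]'
```

```text
clock: 0.77
eef_pos: [224.8, -474.6, 252.9]
tcp_rot: [-3.141, 0.0, -0.034]
contact_force: [0.0, 0.6, -0.1]
opening: 1.002
grasp_force: 0.0
clock: 1.43
eef_pos: [301.5, -277.1, 253.1]
tcp_rot: [-3.141, 0.0, -0.034]
contact_force: [0.3, -0.2, 0.1]
opening: 1.006
grasp_force: 0.0
```

```bash
python3 -m inch '[[0,0,0,0.35,-1,0,0],[0,0,0,0.35,-1,0,0],[0,0,0,0.35,-1,0,0],[0,0,0,0.35,-1,0,0],[0,0,0,0.35,-1,0,0],[0,0,0,0.35,-1,0,0],[0,0,0,0.35,-1,0,0],[0,0,0,0.35,-1,0,0]]' >/dev/null
python3 -m inch '[[0,0,0,0.35,-1,0,0],[0,0,0,0.35,-1,0,0],[0,0,0,0.35,-1,0,0],[0,0,0,0.35,-1,0,0],[0,0,0,0.35,-1,0,0],[0,0,0,0.35,-1,0,0],[0,0,0,0.35,-1,0,0],[0,0,0,0.35,-1,0,0]]'
python3 -m inch '[[0,0,0,0.35,-1,0,0],[0,0,0,0.35,-1,0,0],[0,0,0,0.35,-1,0,0],[0,0,0,0.35,-1,0,0],[0,0,0,0.35,-1,0,0],[0,0,0,0.35,-1,0,0],[0,0,0,0.35,-1,0,0],[0,0,0,0,0,0,0]]'
```

```text
clock: 2.77
eef_pos: [454.8, 117.9, 253.1]
tcp_rot: [3.141, 0.0, -0.033]
contact_force: [0.3, -1.1, -0.4]
opening: 1.002
grasp_force: 0.0
clock: 3.43
eef_pos: [523.2, 293.2, 252.9]
tcp_rot: [-3.14, -0.001, -0.032]
contact_force: [-0.4, -0.3, -0.4]
opening: 1.0
grasp_force: 0.0
```

```bash
python3 -m inch '[[0,0,0,0.235,-0.72,0,0],[0,0,0,0.235,-0.72,0,0],[0,0,0,0.235,-0.72,0,0],[0,0,0,0,0,1,0],[0,0,0,0,0,1,0],[0,0,0,0,0,1,0],[0,0,0,0,0,0,0]]'
python3 - <<'E'
from h import *
F={n:dict(np.load(n+'0.npz')) for n in('top','side')}
for n,(u,v) in {'top':(193,183),'side':(314,118)}.items():
    f=F[n]; C=cloud(f); m=np.zeros((400,640),bool); m[v-16:v+16,u-16:u+16]=1
    m&=(abs(C[...,2]-117)<5); c=cv2.findContours(m.astype(np.uint8),cv2.RETR_EXTERNAL,cv2.CHAIN_APPROX_NONE)[0]
    c=max(c,key=len); e=cv2.fitEllipse(c); print(n,'spool ellipse',e, onz(f,*e[0],117).round(1))
E
```

```text
clock: 4.02
eef_pos: [538.5, 340.8, 173.1]
tcp_rot: [3.137, 0.007, -0.034]
contact_force: [-0.4, -0.4, -0.7]
opening: 1.001
grasp_force: 0.0
top spool ellipse ((192.6842041015625, 182.40444946289062), (18.010963439941406, 19.338714599609375), 65.23896026611328) [541.6 346.9 117. ]
side spool ellipse ((314.47979736328125, 118.28530883789062), (9.616229057312012, 15.711421966552734), 91.09663391113281) [542.9 344.7 117. ]
```

```bash
python3 -m inch '[[0,0,0,0.14,-0.21,0,0],[0,0,0,0,0,0,0],[0,0,0,0,0,0.6,0],[0,0,0,0,0,0.6,0],[0,0,0,0,0,0,0],[0,0,0,0,0,0,0]]' 25
```

```text
clock: 4.52
eef_pos: [545.5, 348.1, 149.5]
tcp_rot: [-3.141, -0.001, -0.034]
contact_force: [-0.8, -0.3, 1.0]
opening: 1.002
grasp_force: 0.0
```

```bash
python3 - <<'E'
from h import *
f=shot('top');g=shot('side')
R=lambda i:cv2.resize(i[:,:,::-1],(400,300),interpolation=cv2.INTER_CUBIC)
cv2.imwrite('pics/a1.png',np.hstack([R(f['pixels'][120:240,120:280]),R(g['pixels'][70:160,255:375])]))
E
```

```text
(no output)
```

View pics/a1.png

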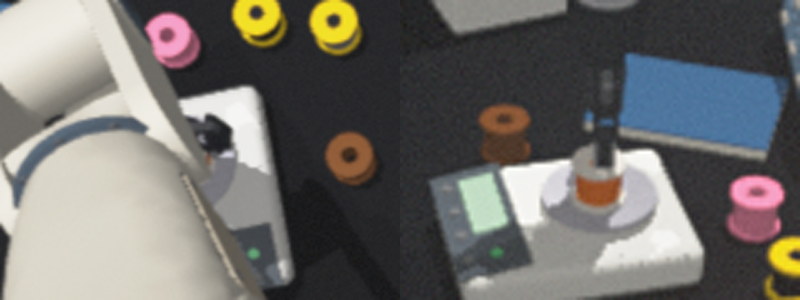

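In the picture the gripper is above the pan spool, with the near finger just right of the spool's centre (crop 605 against 598), which agrees with the TCP being 3 mm too far in x. I'll correct that, descend and grip.

```bash
python3 -m inch '[[0,0,0,-0.13,0.08,0,0],[0,0,0,0,0,0.5,0],[0,0,0,0,0,0.5,0],[0,0,0,0,0,0.5,0],[0,0,0,0,0,0.5,0],[0,0,0,0,0,0,0],[0,0,0,0,0,0,0]]' 25
```

```text
clock: 5.2
eef_pos: [540.9, 345.5, 96.6]
tcp_rot: [3.14, 0.002, -0.034]
contact_force: [-0.4, -0.3, 1.3]
opening: 1.004
grasp_force: 0.0
```

```bash
python3 -m inch '[[0,0,0,0.04,0,0,0.2],[0,0,0,0,0,0,0.4],[0,0,0,0,0,0,1],[0,0,0,0,0,0,1],[0,0,0,0,0,0,1],[0,0,0,0,0,0,1]]' 25
```

```text
clock: 5.7
eef_pos: [543.3, 346.5, 99.3]
tcp_rot: [-3.14, -0.002, -0.034]
contact_force: [-0.3, -0.3, 6.0]
opening: 0.633
grasp_force: 26.0
```

```bash
python3 -m inch '[[0,0,0,0,0,-0.1,1],[0,0,0,0,0,-0.2,1],[0,0,0,0,0,-0.4,1],[0,0,0,0,0,-0.4,1],[0,0,0,0,0,-0.4,1],[0,0,0,0,0,-0.4,1],[0,0,0,0,0,0,1],[0,0,0,0,0,0,1]]' 30
python3 - <<'E'
from h import *
f=shot('top');g=shot('side')
R=lambda i:cv2.resize(i[:,:,::-1],(480,360),interpolation=cv2.INTER_CUBIC)
save(g,'a2.png',(255,60,375,150),5)
E
```

```text
clock: 6.37
eef_pos: [543.1, 346.3, 146.9]
tcp_rot: [-3.14, -0.002, -0.034]
contact_force: [0.3, -0.5, -2.2]
opening: 0.633
grasp_force: 32.1
```

View pics/a2.png

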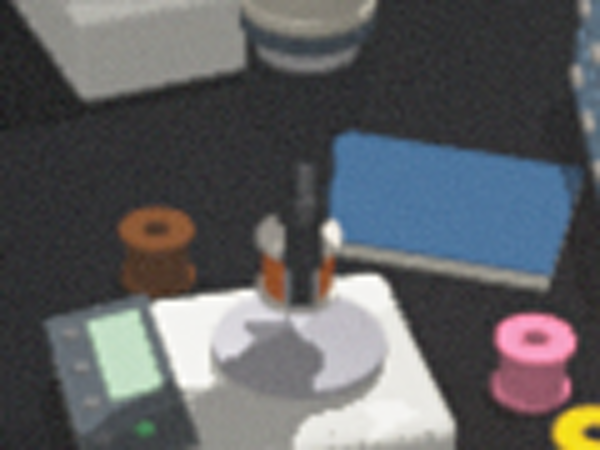

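The spool is held upright with the finger across both flanges (crop, 300,260), clear of the pan, and weighs about 2.2 N. Next I lift, carry it to the spindle and refine the spindle position from the first images.

```bash
python3 -m inch '[[0,0,0,0,0,-0.6,1],[0,0,0,0,0,-0.6,1],[0,0,0,0.08,0.5,0,1],[0,0,0,0.16,1,0,1],[0,0,0,0.16,1,0,1],[0,0,0,0.16,1,0,1],[0,0,0,0.16,1,0,1],[0,0,0,0.16,1,0,1]]' 30 >/dev/null
python3 -m inch '[[0,0,0,0.16,1,0,1],[0,0,0,0.16,1,0,1],[0,0,0,0.16,1,0,1],[0,0,0,0.16,1,0,1],[0,0,0,0.16,1,0,1],[0,0,0,0.16,1,0,1],[0,0,0,0.16,1,0,1],[0,0,0,0.08,0.5,0,1]]'
python3 -m inch '[[0,0,0,0.16,0.8,0,1],[0,0,0,0.16,0.8,0,1],[0,0,0,0,0,0,1],[0,0,0,0,0,0,1]]'
python3 - <<'E'
from h import *
for n in('top','side'):
    f=dict(np.load(n+'0.npz')); C=cloud(f)
    b=(295,140,372,232) if n=='top' else (290,195,365,245)
    m=np.zeros((400,640),bool); m[b[1]:b[3],b[0]:b[2]]=1
    d=m&(abs(C[...,2]-50)<6); k,l,st,ce=cv2.connectedComponentsWithStats(d.astype(np.uint8)); i=1+np.argmax(st[1:,4])
    v,u=np.nonzero(l==i); P=np.array([onz(f,a,c,50)[:2] for a,c in zip(u,v)],np.float32)
    R=cv2.minAreaRect(P); print(n,'deck rect',R, cv2.boxPoints(R).round(1).tolist())
    bx=cv2.boxPoints(R); 
    for name,lo,hi in(('spindle',572,620),('grip',480,525)):
        q=m&(C[...,2]>68)&(C[...,2]<115)&(C[...,0]>lo)&(C[...,0]<hi)&(abs(C[...,1]+50)<25)
        v,u=np.nonzero(q); 
        print(name,'px',u.min(),u.max(),v.min(),v.max())
        for row in range(v.min(),v.max()+1): print(row,(u[v==row].min(),u[v==row].max()),C[row,u[v==row]][:,2].mean().round(), end='; ')
        print()
    g=cv2.cvtColor(f['pixels'],cv2.COLOR_RGB2GRAY)
    print(g[158:176,326:342] if n=='top' else g[200:222,330:348])
E
```

```text
clock: 7.8
eef_pos: [583.0, 16.3, 174.7]
tcp_rot: [3.141, 0.001, -0.035]
contact_force: [0.1, -0.2, -2.1]
opening: 0.632
grasp_force: 32.5
clock: 8.13
eef_pos: [589.9, -21.7, 175.0]
tcp_rot: [-3.141, 0.001, -0.036]
contact_force: [-1.0, 0.3, -2.7]
opening: 0.634
grasp_force: 32.5
top deck rect ((561.9169311523438, -48.21944808959961), (87.80328369140625, 155.3596649169922), 86.78336334228516) [[481.8999938964844, -87.69999694824219], [637.0, -96.4000015258789], [641.9000244140625, -8.699999809265137], [486.79998779296875, -0.0]]
spindle px 331 335 163 170
163 (np.int64(332), np.int64(334)) 101.0; 164 (np.int64(331), np.int64(335)) 104.0; 165 (np.int64(331), np.int64(335)) 105.0; 166 (np.int64(331), np.int64(335)) 102.0; 167 (np.int64(331), np.int64(335)) 98.0; 168 (np.int64(331), np.int64(335)) 90.0; 169 (np.int64(331), np.int64(334)) 80.0; 170 (np.int64(331), np.int64(334)) 70.0; 
grip px 328 335 193 202
193 (np.int64(331), np.int64(333)) 98.0; 194 (np.int64(329), np.int64(334)) 97.0; 195 (np.int64(329), np.int64(335)) 98.0; 196 (np.int64(329), np.int64(335)) 99.0; 197 (np.int64(328
[... 3758 characters left out ...]
183 219 216 194 197 200]
 [217 217 218 214 219 213 178 125 118 120 116 138 192 218 219 218 217 218]
 [218 219 217 217 217 209 167 120 118 117 116 143 199 216 218 216 218 217]
 [218 216 217 219 224 225 175 122 120 118 116 146 209 220 215 218 217 217]
 [217 217 220 228 240 238 183 122 117 118 113 158 223 224 218 216 219 219]
 [217 217 220 234 243 239 166 122 119 117 116 163 230 229 226 219 218 218]
 [218 219 228 240 244 237 154 121 122 114 116 166 230 232 228 218 216 219]
 [216 212 220 243 242 206 143 118 115 114 121 174 231 231 228 223 217 218]
 [218 216 223 243 239 178 147 124 119 124 151 209 230 230 228 221 219 217]
 [217 216 225 231 206 173 167 161 150 177 235 239 241 238 226 220 217 218]]
```

```bash
python3 -m inch '[[0,0,0,0.06,0.5,0,1],[0,0,0,0.06,0.5,0,1],[0,0,0,0,0,0,1],[0,0,0,0,0,0,1],[0,0,0,0,0,0,1]]'
python3 - <<'E'
from h import *
for n,uv in(('top',(332.9,164.2)),('side',(339.6,205.0))):
    f=dict(np.load(n+'0.npz')); print(n,'tip',onz(f,*uv,108).round(1))
for n,(u0,u1,v0,v1) in(('top',(328,335,194,199)),('side',(303,310,205,209))):
    f=dict(np.load(n+'0.npz')); print(n,'grip top',onz(f,(u0+u1)/2,(v0+v1)/2,98).round(1))
g=shot('side'); np.savez('side1.npz',**g); C=cloud(g); s=r.sense(); print(s['eef_pos'])
save(g,'a3.png',(290,130,390,230),6)
hsv=cv2.cvtColor(g['pixels'],cv2.COLOR_RGB2HSV); m=(abs(C[...,0]-594)<45)&(abs(C[...,1]+50)<50)&(C[...,2]>140)
o=m&(hsv[...,0]<16)&(hsv[...,1]>110); v,u=np.nonzero(o); print('orange',u.min(),u.max(),v.min(),v.max(),u.mean(),v.mean(),C[o].mean(0))
w=m&(hsv[...,1]<60)&(hsv[...,2]>120)&(C[...,2]<205); 
for row in range(130,230):
    uu=np.nonzero((w|o)[row])[0]
    if len(uu): print(row,uu.min(),uu.max(),len(uu),C[row,uu][:,2].mean().round(),end='; ')
E
```

```text
clock: 8.55
eef_pos: [592.4, -45.8, 175.7]
tcp_rot: [-3.141, 0.0, -0.034]
contact_force: [-0.5, 0.1, -2.1]
opening: 0.632
grasp_force: 32.6
top tip [594.9 -49.  108. ]
side tip [595.1 -50.4 108. ]
top grip top [502.4 -44.   98. ]
side grip top [504.8 -46.4  98. ]
[592.4291384  -45.62637455 175.71051533]
orange 331 348 187 196 334.5 191.45652173913044 [577.27505156 -59.09168934 167.78083242]
176 333 346 5 193.0; 177 332 334 3 193.0; 178 331 334 4 193.0; 179 330 334 5 193.0; 180 330 350 6 193.0; 181 330 350 8 193.0; 182 330 350 9 193.0; 183 330 350 9 193.0; 184 331 350 8 193.0; 185 331 349 7 193.0; 186 332 336 5 193.0; 187 331 336 5 188.0; 188 331 348 6 181.0; 189 331 348 7 175.0; 190 330 336 7 168.0; 191 330 349 8 166.0; 192 329 349 10 160.0; 193 329 349 10 160.0; 194 330 349 10 158.0; 195 331 349 9 155.0; 196 330 348 9 156.0; 197 331 347 7 152.0; 198 333 347 7 152.0; 199 334 336 3 151.0;
```

View pics/a3.png

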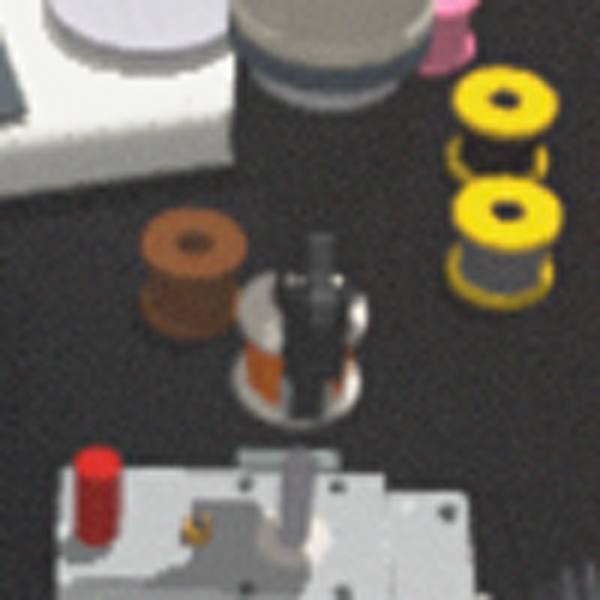

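The picture shows the spool held upright over the carrier (full-image ~(340,182) for the top flange), the spindle tip below it at (339.6,205), and the red grip at (306,207). I'll compute the spool's offset from the TCP.

```bash
python3 - <<'E'
from h import *
g=dict(np.load('side1.npz')); C=cloud(g); hsv=cv2.cvtColor(g['pixels'],cv2.COLOR_RGB2HSV)
from scipy.optimize import least_squares
gray=cv2.cvtColor(g['pixels'],cv2.COLOR_RGB2GRAY).astype(float)
# subpixel edges per row on left and right of the white flanges
def edges(row,lo,hi,thr):
    x=np.arange(lo,hi); y=gray[row,lo:hi]; i=np.nonzero(y>thr)[0]
    if len(i)==0:return None
    a,b=i[0],i[-1]
    L=x[a]-(y[a]-thr)/(y[a]-y[a-1]) if a>0 else None; Rr=x[b]+(y[b]-thr)/(y[b]-y[b+1]) if b<len(y)-1 else None
    return L,Rr
for z,rows,thr in((193.4,range(178,186),95),(149.5,range(192,198),95)):
    pts=[]
    for row in rows:
        e=edges(row,322,358,thr); print(row,np.round(e,2),end=' ')
        pts+=[onz(g,e[0],row,z)[:2],onz(g,e[1],row,z)[:2]]
    P=np.array(pts); s=least_squares(lambda p:np.hypot(*(P-p).T)-28,P.mean(0),loss='soft_l1'); print('\nz',z,'centre',s.x.round(1),'res',np.abs(s.fun).max().round(1))
E
```

```text
178 [329.55 334.91] 179 [328.9  350.42] 180 [328.68 350.78] 181 [328.58 350.94] 182 [328.61 351.07] 183 [329.24 350.94] 184 [329.67 350.73] 185 [330.23 350.18] 
z 193.4 centre [590.8 -49.8] res 8.8
192 [328.33 349.75] 193 [328.33 349.9 ] 194 [328.54 349.85] 195 [329.02 349.73] 196 [329.43 349.3 ] 197 [330.34 348.61] 
z 149.5 centre [591.6 -47.6] res 1.3
```

```bash
python3 -m inch '[[0,0,0,0.15,0.12,0,1],[0,0,0,0,0,0.5,1],[0,0,0,0,0,0.5,1],[0,0,0,0,0,0.4,1],[0,0,0,0,0,0,1],[0,0,0,0,0,0,1],[0,0,0,0,0,0,1]]'
python3 - <<'E'
from h import *
g=shot('side'); f=shot('top'); print(r.sense()['eef_pos'])
save(g,'a4.png',(300,170,380,240),7)
E
```

```text
clock: 9.18
eef_pos: [596.2, -48.9, 140.5]
tcp_rot: [-3.142, 0.0, -0.034]
contact_force: [0.9, -0.2, -3.1]
opening: 0.634
grasp_force: 32.6
[596.51286139 -49.02512647 141.14648079]
```

View pics/a4.png

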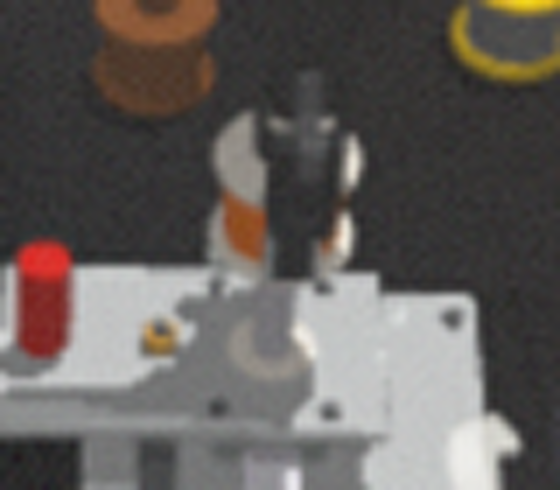

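The view shows the spool just above the spindle. The spool's lower flange centre is at column ~340.3 and the spindle line is at ~339.9, so it is aligned to about 1 mm. Lowering slowly while watching forces.

```bash
python3 -m inch '[[0,0,0,0,0,0.15,1],[0,0,0,0,0,0.15,1],[0,0,0,0,0,0.15,1],[0,0,0,0,0,0,1]]' 20
python3 -m inch '[[0,0,0,0,0,0.12,1],[0,0,0,0,0,0.12,1],[0,0,0,0,0,0,1]]'
```

```text
clock: 9.62
eef_pos: [595.6, -49.0, 128.7]
tcp_rot: [-3.142, 0.001, -0.034]
contact_force: [-0.3, -0.9, -2.0]
opening: 0.635
grasp_force: 32.6
clock: 9.87
eef_pos: [595.9, -49.0, 122.9]
tcp_rot: [-3.142, 0.001, -0.034]
contact_force: [-1.0, -0.6, -1.9]
opening: 0.634
grasp_force: 32.6
```

```bash
python3 -m inch '[[0,0,0,0,0,0.15,1],[0,0,0,0,0,0.15,1],[0,0,0,0,0,0.15,1],[0,0,0,0,0,0,1]]' 
python3 -m inch '[[0,0,0,0,0,0.15,1],[0,0,0,0,0,0.15,1],[0,0,0,0,0,0.15,1],[0,0,0,0,0,0.15,1],[0,0,0,0,0,0,1],[0,0,0,0,0,0,1]]'
```

```text
clock: 10.2
eef_pos: [595.7, -49.0, 111.3]
tcp_rot: [-3.141, 0.001, -0.034]
contact_force: [-0.3, -1.1, -2.2]
opening: 0.63
grasp_force: 32.6
clock: 10.7
eef_pos: [596.0, -49.0, 97.0]
tcp_rot: [-3.142, 0.001, -0.034]
contact_force: [-0.3, 0.6, -2.3]
opening: 0.632
grasp_force: 32.6
```

Going well, with no lateral load. Down another ~18 mm in small steps.

```bash
python3 -m inch '[[0,0,0,0,0,0.15,1],[0,0,0,0,0,0.15,1],[0,0,0,0,0,0.15,1],[0,0,0,0,0,0.1,1],[0,0,0,0,0,0,1],[0,0,0,0,0,0,1]]' 
python3 -m inch '[[0,0,0,0,0,0.08,1],[0,0,0,0,0,0.06,1],[0,0,0,0,0,0,1],[0,0,0,0,0,0,1]]'
```

```text
clock: 11.2
eef_pos: [596.0, -49.0, 83.3]
tcp_rot: [-3.142, 0.0, -0.034]
contact_force: [-0.6, 0.8, -2.5]
opening: 0.633
grasp_force: 32.6
clock: 11.53
eef_pos: [596.1, -49.0, 80.0]
tcp_rot: [-3.142, 0.0, -0.034]
contact_force: [-1.0, 0.5, -2.0]
opening: 0.632
grasp_force: 32.6
```

```bash
python3 -m inch '[[0,0,0,0,0,0.04,1],[0,0,0,0,0,0.04,1],[0,0,0,0,0,0,1],[0,0,0,0,0,0,1]]'
python3 -m inch '[[0,0,0,0,0,0.03,1],[0,0,0,0,0,0,1],[0,0,0,0,0,0,1]]'
```

```text
clock: 11.87
eef_pos: [596.1, -49.0, 78.0]
tcp_rot: [-3.142, 0.0, -0.034]
contact_force: [-0.4, -0.5, -2.0]
opening: 0.634
grasp_force: 32.6
clock: 12.12
eef_pos: [596.3, -49.1, 77.4]
tcp_rot: [3.142, -0.0, -0.034]
contact_force: [0.8, -0.5, 0.1]
opening: 0.634
grasp_force: 32.6
```

Seated at TCP z 77.4, as predicted (the weight has come off). Opening gently, then rising clear.

```bash
python3 -m inch '[[0,0,0,0,0,0,0.34],[0,0,0,0,0,0,0.3],[0,0,0,0,0,0,0.2],[0,0,0,0,0,0,0.1],[0,0,0,0,0,0,0],[0,0,0,0,0,0,0],[0,0,0,0,0,0,0]]'
python3 -m inch '[[0,0,0,0,0,-0.4,0],[0,0,0,0,0,-0.8,0],[0,0,0,0,0,-1,0],[0,0,0,0,0,-1,0],[0,0,0,0,0,-1,0],[0,0,0,0,0,0,0],[0,0,0,0,0,0,0]]'
python3 - <<'E'
from h import *
g=shot('side'); save(g,'a5.png',(280,130,400,230),6); C=cloud(g)
m=np.zeros((400,640),bool); m[190:225,322:358]=1
w=m&(abs(C[...,2]-95)<4)&(abs(C[...,0]-595)<35); print('top flange z',np.median(C[w][:,2]), 'spread',C[w].min(0).round(),C[w].max(0).round(),w.sum())
c=max(cv2.findContours(w.astype(np.uint8),0,1)[0],key=len); e=cv2.fitEllipse(c); print(e,onz(g,*e[0],95).round(1))
E
```

```text
clock: 12.7
eef_pos: [596.2, -49.0, 77.3]
tcp_rot: [-3.142, -0.0, -0.034]
contact_force: [0.3, 0.2, -0.4]
opening: 1.0
grasp_force: 0.0
clock: 13.28
eef_pos: [597.2, -49.1, 184.5]
tcp_rot: [3.141, -0.004, -0.034]
contact_force: [0.6, -0.1, -0.1]
opening: 1.0
grasp_force: 0.0
top flange z 94.87479390246551 spread [569. -79.  91.] [622. -24.  99.] 205
((339.3675231933594, 208.7334747314453), (13.954535484313965, 19.382673263549805), 93.5357666015625) [595.1 -52.   95. ]
```

View pics/a5.png

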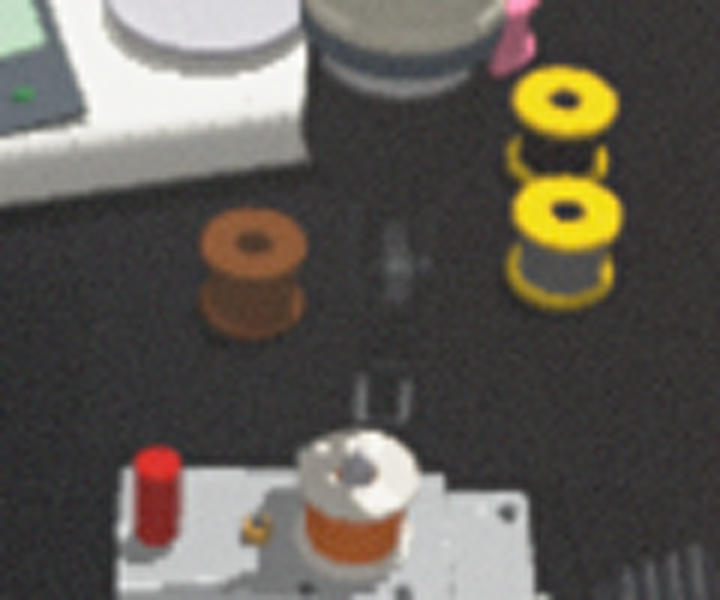

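The spool sits flat on the carrier over the spindle (flange top z 94.9, tip visible at crop (360,470)). Now I pinch the red grip, at about (504,-46).

```bash
python3 -m inch '[[0,0,0,-0.93,0,0,0],[0,0,0,-0.93,0,0,0],[0,0,0,-0.93,0,0,0],[0,0,0,-0.93,0,0,0],[0,0,0,0,0,0.8,0],[0,0,0,0,0,0.8,0],[0,0,0,0,0,0,0],[0,0,0,0,0,0,0]]'
python3 -m inch '[[0,0,0,0,0,0.8,0],[0,0,0,0,0,0.8,0],[0,0,0,0,0,0.6,0],[0,0,0,0,0,0,0],[0,0,0,0,0,0,0]]' 20
```

```text
clock: 14.0
eef_pos: [501.9, -45.8, 141.0]
tcp_rot: [-3.141, 0.004, -0.034]
contact_force: [0.4, -0.6, 1.1]
opening: 0.999
grasp_force: 0.0
clock: 14.42
eef_pos: [503.2, -45.9, 87.4]
tcp_rot: [-3.142, 0.001, -0.034]
contact_force: [-0.8, -0.2, 0.9]
opening: 0.998
grasp_force: 0.0
```

```bash
python3 -m inch '[[0,0,0,0,0,0,0.4],[0,0,0,0,0,0,0.6],[0,0,0,0,0,0,0.7],[0,0,0,0,0,0,0.75],[0,0,0,0,0,0,0.9],[0,0,0,0,0,0,0.9],[0,0,0,0,0,0,0.9]]' 20
```

```text
clock: 15.0
eef_pos: [503.5, -45.5, 87.9]
tcp_rot: [-3.141, -0.001, -0.034]
contact_force: [-0.8, 4.1, 5.4]
opening: 0.252
grasp_force: 21.0
```

```bash
python3 -m inch '[[0,0,0,0,0.1,0,0.9],[0,0,0,0,0.2,0,0.9],[0,0,0,0,0.3,0,0.9],[0,0,0,0,0.4,0,0.9],[0,0,0,0,0.4,0,0.9],[0,0,0,0,0.4,0,0.9],[0,0,0,0,0.4,0,0.9],[0,0,0,0,0.4,0,0.9]]' 25
python3 -m inch '[[0,0,0,0,0.4,0,0.9],[0,0,0,0,0.4,0,0.9],[0,0,0,0,0.4,0,0.9],[0,0,0,0,0.4,0,0.9],[0,0,0,0,0.3,0,0.9],[0,0,0,0,0.2,0,0.9],[0,0,0,0,0,0,0.9],[0,0,0,0,0,0,0.9]]'
```

```text
clock: 15.67
eef_pos: [500.0, -110.7, 87.8]
tcp_rot: [-3.141, 0.002, -0.034]
contact_force: [-5.3, 4.0, 13.7]
opening: 0.252
grasp_force: 24.8
clock: 16.33
eef_pos: [497.1, -163.5, 87.8]
tcp_rot: [-3.141, 0.004, -0.034]
contact_force: [-10.9, -1.6, 16.5]
opening: 0.248
grasp_force: 25.2
```

```bash
python3 -m inch '[[0,0,0,-0.08,0.2,-0.04,0.9],[0,0,0,-0.04,0.2,-0.04,0.9],[0,0,0,0,0.06,0,0.9],[0,0,0,0,0,0,0.9],[0,0,0,0,0,0,0.9]]'
```

```text
clock: 16.75
eef_pos: [496.2, -174.7, 88.3]
tcp_rot: [-3.141, -0.001, -0.034]
contact_force: [5.9, 0.6, -16.6]
opening: 0.248
grasp_force: 27.6
```

```bash
python3 -m inch '[[0,0,0,0,0,0,0.7],[0,0,0,0,0,0,0.5],[0,0,0,0,0,0,0.2],[0,0,0,0,0,0,0],[0,0,0,0,0,0,0],[0,0,0,0,0,0,0]]'
python3 -m inch '[[0,0,0,0,0,-0.5,0],[0,0,0,0,0,-1,0],[0,0,0,0,0,-1,0],[0,0,0,-0.8,0,-0.5,0],[0,0,0,-0.8,0.5,0,0],[0,0,0,-0.8,1,0,0],[0,0,0,0,1,0,0],[0,0,0,0,0,0,0]]'
python3 - <<'E'
from h import *
g=shot('side'); f=shot('top'); print(r.sense()['eef_pos'])
R=lambda i:cv2.resize(i[:,:,::-1],(400,300),interpolation=cv2.INTER_CUBIC)
cv2.imwrite('pics/a6.png',np.hstack([R(f['pixels'][130:250,300:460]),R(g['pixels'][190:340,250:450])]))
for n,f in(('top',f),('side',g)):
    C=cloud(f); hsv=cv2.cvtColor(f['pixels'],cv2.COLOR_RGB2HSV).astype(int)
    w=(abs(C[...,2]-95)<4)&(abs(C[...,0]-590)<40)&(abs(C[...,1]+180)<45)&(hsv[...,1]<70)
    cs=cv2.findContours(w.astype(np.uint8),0,1)[0]
    if cs:
        c=max(cs,key=len); print(n,w.sum(),np.median(C[w],0).round(1))
        if len(c)>5: e=cv2.fitEllipse(c); print(e,onz(f,*e[0],95).round(1))
    m=((hsv[...,0]<6)|(hsv[...,0]>174))&(hsv[...,1]>170)&(hsv[...,2]>100)&(abs(C[...,2]-98)<4); v,u=np.nonzero(m)
    if len(u): print('grip',onz(f,(u.min()+u.max())/2,(v.min()+v.max())/2,98).round(1))
    m=(abs(hsv[...,0]-65)<15)&(hsv[...,1]>130)&(abs(C[...,2]-50)<5)&(abs(C[...,1]+297)<30); v,u=np.nonzero(m)
    if len(u): print('button',onz(f,(u.min()+u.max())/2,(v.min()+v.max())/2,50).round(1),len(u))
E
```

```text
clock: 17.25
eef_pos: [495.9, -174.8, 89.5]
tcp_rot: [3.141, -0.0, -0.034]
contact_force: [0.7, 0.7, 1.0]
opening: 0.981
grasp_force: 0.0
clock: 17.92
eef_pos: [433.5, -238.2, 165.0]
tcp_rot: [3.14, -0.002, -0.035]
contact_force: [1.2, -0.3, 1.2]
opening: 1.0
grasp_force: 0.0
[ 433.72353089 -235.74354802  164.48589587]
top 233 [ 586.7 -180.4   94.8]
((378.1556091308594, 167.8340301513672), (17.493873596191406, 18.340547561645508), 111.1694564819336) [ 586.9 -180.8   95. ]
grip [ 494.3 -172.2   98. ]
side 269 [ 587.3 -183.6   95. ]
((340.4974060058594, 245.20941162109375), (16.405990600585938, 20.860240936279297), 97.51355743408203) [ 587.6 -181.7   95. ]
grip [ 495.8 -176.5   98. ]
button [ 446.6 -299.6   50. ] 73
```

View pics/a6.png

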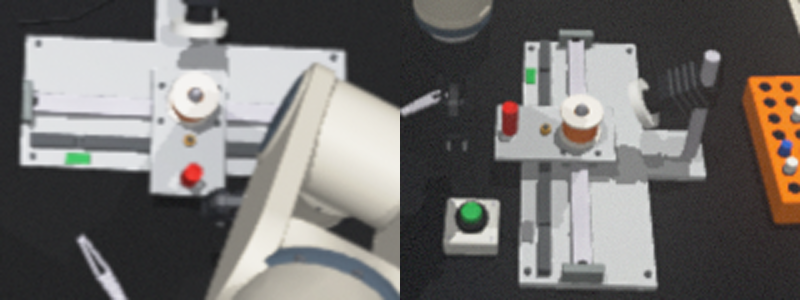

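The spool and carrier moved 129.9 mm along the rail (side view), so the carrier is in the camera detent; the green plate is uncovered and the blue one covered. Next is the green button at about (446,-297.5), pressed with shut fingers.

```bash
python3 -m inch '[[0,0,0,0.19,0.82,0,1],[0,0,0,0.19,0.82,0,1],[0,0,0,0.19,0.82,0,1],[0,0,0,0,0,0.9,1],[0,0,0,0,0,0.9,1],[0,0,0,0,0,0.9,1],[0,0,0,0,0,0,1],[0,0,0,0,0,0,1]]'
```

```text
clock: 18.68
eef_pos: [445.5, -295.9, 96.0]
tcp_rot: [-3.14, 0.003, -0.033]
contact_force: [-0.2, -0.1, 0.0]
opening: 0.001
grasp_force: 0.0
```

```bash
python3 -m inch '[[0,0,0,0,0.05,0.35,1],[0,0,0,0,0,0.35,1],[0,0,0,0,0,0.2,1],[0,0,0,0,0,0,1],[0,0,0,0,0,0,1]]'
python3 -m inch '[[0,0,0,0,0,0.12,1],[0,0,0,0,0,0,1],[0,0,0,0,0,0,1]]'
```

```text
clock: 19.1
eef_pos: [445.9, -298.3, 74.2]
tcp_rot: [-3.141, 0.0, -0.034]
contact_force: [-0.1, -0.2, 0.5]
opening: 0.001
grasp_force: 0.0
clock: 19.35
eef_pos: [446.3, -298.6, 71.6]
tcp_rot: [3.141, -0.001, -0.034]
contact_force: [0.8, 0.6, 0.2]
opening: -0.0
grasp_force: 0.8
```

```bash
python3 -m inch '[[0,0,0,0,0,0.12,1],[0,0,0,0,0,0,1],[0,0,0,0,0,0,1]]'
python3 -m inch '[[0,0,0,0,0,0.1,1],[0,0,0,0,0,0,1],[0,0,0,0,0,0,1]]'
```

```text
clock: 19.6
eef_pos: [446.3, -298.6, 68.5]
tcp_rot: [3.141, -0.001, -0.034]
contact_force: [1.6, -0.4, 3.4]
opening: 0.003
grasp_force: 1.7
clock: 19.85
eef_pos: [446.3, -298.6, 66.1]
tcp_rot: [3.141, -0.001, -0.034]
contact_force: [-0.4, -0.7, 7.4]
opening: 0.001
grasp_force: 3.2
```

```bash
python3 -m inch '[[0,0,0,0,0,0.03,1],[0,0,0,0,0,0,1],[0,0,0,0,0,0,1]]'
python3 -m inch '[[0,0,0,0,0,-0.3,1],[0,0,0,0,0,-0.6,1],[0,0,0,0,0,-1,1],[0,0,0,0,0,-1,1],[0,0,0,0,0,-1,1],[0,0,0,-1,0.5,0,1],[0,0,0,-1,0.5,0,1],[0,0,0,0,0,0,1]]'
python3 -m inch '[[0,0,0,0,0,0,1],[0,0,0,0,0,0,1],[0,0,0,0,0,0,1]]'
python3 - <<'E'
from h import *
g=shot('side'); C=cloud(g); hsv=cv2.cvtColor(g['pixels'],cv2.COLOR_RGB2HSV).astype(int)
w=(abs(C[...,2]-95)<4)&(abs(C[...,0]-590)<40)&(abs(C[...,1]+180)<45)&(hsv[...,1]<70)
c=max(cv2.findContours(w.astype(np.uint8),0,1)[0],key=len); e=cv2.fitEllipse(c); print(np.median(C[w][:,2]),onz(g,*e[0],95).round(1))
m=(abs(hsv[...,0]-65)<15)&(hsv[...,1]>130)&(abs(C[...,1]+297)<30)&(C[...,0]<480); print('button z',np.median(C[m][:,2]))
save(g,'a7.png',(190,160,510,400),2.4)
E
```

```text
clock: 20.1
eef_pos: [446.4, -298.6, 65.9]
tcp_rot: [3.141, -0.001, -0.034]
contact_force: [-0.9, 1.2, 14.7]
opening: -0.0
grasp_force: 7.3
clock: 20.77
eef_pos: [391.5, -321.9, 162.4]
tcp_rot: [-3.141, 0.003, -0.034]
contact_force: [-0.1, 0.3, -0.9]
opening: -0.003
grasp_force: 0.0
clock: 21.02
eef_pos: [395.6, -321.4, 162.3]
tcp_rot: [-3.141, 0.0, -0.033]
contact_force: [-0.3, 0.3, -0.4]
opening: 0.001
grasp_force: 0.0
95.23853157349959 [ 587.6 -181.5   95. ]
button z 48.829163263512555
```

View pics/a7.png

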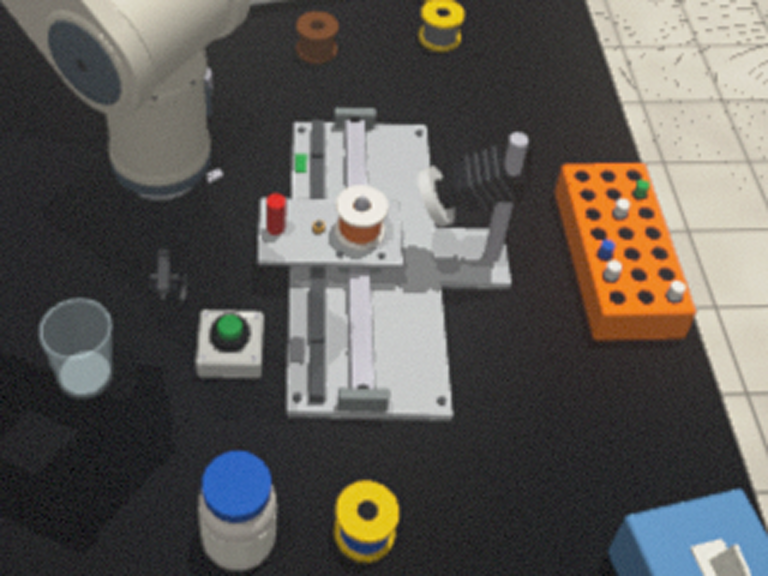

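The spool is seated at the camera station, the button (crop 230,328) is back up, the bystanders haven't moved, and the gripper is clear in the air. Handing in.

```bash
python3 -c "
from h import *
print(r.sign_off())"
```

```text
the job is handed in; nothing more can be done
None
```

I handed the job in at about 21 s: the orange spool sits flat on the carrier at the camera station, the button was fully pressed and released, and the arm is clear; the hand-in returned no verdict.

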